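# Change over the bench air valves past a fallen bottle

## Task

The air feed has to be changed over: one of the two brass valves on the bench is open (lever along its pipe), the other is shut (lever across its pipe). A white bottle has fallen into the swing of the open valve's lever: first stand it upright, wholly on the square rubber pad, and let go of it; then turn the open valve fully shut, and only after that turn the other valve fully open. Leave the aluminium can, the glue stick, the filament spool and the parts tray where they stand.

Things in the scene. Friction and masses are not known exactly. Their poses are not given: they have to be found in the camera images.
- bottle: White closed plastic bottle with a square body, 140 mm tall: body 56 x 56 mm and 100 mm high, sloping shoulder, round grey cap 36 mm in diameter on top; about 0.25 kg. It starts lying on one flat side. Origin: centre of its underside; its z axis runs from the underside to the cap, x and y are square to the flat sides.
- pad: Square black rubber pad, 120 x 120 x 4 mm, fixed flat on the bench. Origin: centre of its underside (bench level), x and y along its edges.
- valve_a: Bench-mounted brass ball valve, open at the start: aluminium base plate 130 x 56 x 4 mm bolted to the bench, with a straight pipe (20 to 28 mm thick, top at z 32 mm, 100 mm long) lying along its own x axis and a flat lever turning level above it. Origin: bench level, on the lever's vertical axis. The two valves look alike.
- valve_b: Bench-mounted brass ball valve, shut at the start: aluminium base plate 130 x 56 x 4 mm bolted to the bench, with a straight pipe (20 to 28 mm thick, top at z 32 mm, 100 mm long) lying along its own x axis and a flat lever turning level above it. Origin: bench level, on the lever's vertical axis. The two valves look alike.
- lever_a (a joint): Angle of valve_a's lever about the vertical axis through valve_a's origin, anticlockwise seen from above: 0 = along the pipe, pointing to the valve's own -x (open stop), 1.571 = across the pipe, pointing to its own -y (shut stop). Starts at or near 0 and must go to 1.571. Needs about 0.3 N m and stays where it is left.
- lever_b (a joint): Angle of valve_b's lever about the vertical axis through valve_b's origin, anticlockwise seen from above: 0 = along the pipe, pointing to the valve's own -x (open stop), 1.571 = across the pipe, pointing to its own -y (shut stop). Starts at or near 1.571 and must go to 0. Needs about 0.3 N m and stays where it is left.
- lever_a_grip (a point): Point in the middle of lever_a's sleeve, 90 mm from the lever's axis, 46 mm above the bench; its x axis runs along the lever towards the axis. The lever reaches 120 mm from its axis; the outer 80 mm is a rubber sleeve 18 mm wide, 12 mm thick, from z 40 to 52 mm; nothing lies under it beyond 65 mm from the axis.
- lever_b_grip (a point): The same point on lever_b, a lever of the same shape.
- can: Tall plain aluminium can standing upright near the pad, 52 mm in diameter, 150 mm tall. Bystander. Origin: centre of its underside.
- spool: Small grey filament spool lying flat, 120 mm in diameter, 50 mm high. Bystander. Origin: centre of its underside.
- stick: Glue stick standing upright, 32 mm in diameter, 95 mm tall. Bystander. Origin: centre of its underside.
- tray: White open parts tray, 90 x 80 x 35 mm. Bystander. Origin: centre of its underside.
Things that resemble listed ones, but are neither listed nor needed, are in the scene too. Leave any pink look-alike of the valve_b alone.

How it is judged:
On the way, in this order (a step that is already met when the one before it is completed fails the run):
1. the bottle stands upright and released on the pad (angle between bottle's own z axis and vertical below 0.1 rad and x of bottle in the frame of pad between -0.034 and 0.034 m and y of bottle in the frame of pad between -0.034 and 0.034 m and z of bottle in the frame of pad between 0 and 0.01 m and linear speed of bottle below 0.03 m/s and angular speed of bottle below 0.2 rad/s and contact force between bottle and the fingers below 0.2 N), for 0.2 s.
2. the valve that was open is fully shut (value of joint lever_a above 1.5 rad), for 0.1 s.
3. the valve that was shut is fully open (value of joint lever_b below 0.07 rad), for 0.1 s.
At the end, for the whole second after the job is handed in: The bottle stands upright (within 0.1 rad) at rest on the pad, its centre within 34 mm of the pad's centre along each pad axis, not touched; lever_a is within about 4 degrees of its shut stop (above 1.5 rad) and lever_b within 4 degrees of its open stop (below 0.07 rad) (all of step 1 and value of joint lever_a above 1.5 rad and value of joint lever_b below 0.07 rad).
It fails at once if the can is shifted more than 25 mm or tipped (distance of can from where it was at the start of the episode above 0.025 m or angle between can's own z axis and vertical above 0.3 rad).
It fails at once if the spool is shifted more than 25 mm or tipped (distance of spool from where it was at the start of the episode above 0.025 m or angle between spool's own z axis and vertical above 0.3 rad).
It fails at once if the tray is shifted more than 25 mm or tipped (distance of tray from where it was at the start of the episode above 0.025 m or angle between tray's own z axis and vertical above 0.3 rad).
It fails at once if the glue stick is shifted more than 25 mm or tipped (distance of stick from where it was at the start of the episode above 0.025 m or angle between stick's own z axis and vertical above 0.3 rad).
It also fails if it takes over 72 s, if anything falls off the work surface, if the arm or the gripper's body presses on something with over 40 N, if the wrist force passes 120 N, or if a joint passes its speed limit or range.

## Robot

A 7-joint arm with a two-finger parallel gripper is mounted at the origin on the work surface. World frame = base frame: x ahead of the robot, y to its left, z up, the work surface at z = 0. Lengths are in m, angles in rad, forces in N, time in s.
With the tool pointing down it reaches from about 0.375 to 0.925 m from the base axis. Payload 3.1 kg.
Tool frame: the origin (TCP) lies on the centre line of the jaws, within the pads' length; the fingertips stand 19 mm ahead of it and the grasp point (between the pads) is the TCP; z points along the fingers, y is the line along which they close (so a half turn about z gives the same grasp; the last joint's range is limited). The gripper opens to 85 mm and grips with 20 to 120 N. Pads are 22 mm wide; open, the fingers measure 114 mm over their backs; the gripper's body (76 mm by 85 mm) begins 54 mm behind the grasp point. The pads swing forward as they close: fully open they stand 13 mm farther back than shut.
Start: joints at [-1.204, 0.383, 0.044, 1.598, -0.018, 1.161, -0.05], TCP at [0.291, 0.581, 0.25] pointing down, gripper open.
Joint ranges: [-2.61, 2.61], [-0.41, 2.15], [-1.48, 1.57], [0, 2.5], [-1.57, 4.71], [0.05, 1.97], [-2.85, 2.85]. Speed limits (rad/s): [2.79, 2.79, 3.14, 3.14, 3.14, 3.14, 3.14].

## Interface

Orientations are given as a unit quaternion [w, x, y, z].
In Python, from bench import sense, snapshot, camera_params, sign_off, search_frame, silhouettes, landmark_of gives the robot as it stands.
- The arm moves only by the tool drive_tool, never from a script. Its argument "rows" is a list that holds one entry, the list of rows, each a list of 5 numbers: the shift along the world's x, y, z in mm, then the turn about the world's z in degrees, then the closure in counts, from 0 (fully open) to 255 (shut). In form: [[[tx, ty, tz, turn, grip], ...]]. A call has 1 to 8 rows; each row shifts and turns the commanded pose from where the row before left it; what a row does not reach is not made up. A row lasts 1/12 s, in which the tool goes at most 41.7 mm and 7.16 degrees, less where a joint would pass 70% of its speed; a pose out of reach is approached as far as the arm can. A call with a gripper value outside its range is refused whole. The fingers move at their own pace and stop on an object; "grip_force" is the grip in N (left out, the last holds). Time passes only in rows, so rows that do not move let the fingers close. It gives the time, the measured TCP pose, the force, the opening and the grip force at its end, in the units of the state.
- sense(): the state, without advancing time (a new reading comes with each control period).
- snapshot(name): name is "side" or "top" or "wrist"; returns the picture (480x640x3 uint8, blue, green, red); there is no depth.
- camera_params(name): a dict with "fx", "fy", "cx", "cy" (pixels), "R" (3x3) and "t" (3): a world point X has camera coordinates R X + t. Camera axes: x right, y down, z forward; pixel columns grow to the right and rows downward; lengths in m; the calibration is good to about 2 mm. A picture is of the moment at which its call begins: read the wrist's pose just before it. camera_params takes no time and is no camera call; for the wrist camera it gives the pose at the moment of the call.
- sign_off(): hands the job in; it is judged then, once.
Trained networks look in the newest picture that a camera, given by its name, has taken for a name from the list of things; names that differ only in an ending like _2 or _b are one class to them, and where a whole thing is asked for, a point or a joint stands for the part that bears it (a point fixed in the world has none). Each returns a list of dicts, best first, with "confidence" (0 to 1); they miss things now and then, are a little off and sometimes report something else, mostly with a low value. They report only what shows in the picture. A call takes as long as a camera call. They do not tell look-alikes from the thing itself.
- search_frame(query, camera): "box" ([left, top, width, height] in pixels, round what is visible of it).
- silhouettes(query, camera): "pixels" (480x640 bool, what is visible of it) and "box" ([left, top, width, height] in pixels, round what is visible of it).
- landmark_of(query, camera): "at" ([column, row] in pixels: a listed point, or the origin of a listed thing).
The state is a dict: "time_s": time; "q": joint angles; "dq": joint speeds; "effort": joint torques, N m; "eef_pos": TCP position; "tcp_rot": TCP orientation; "contact_force": force on the tool from outside, world axes, zero at the start; "wrist_torque": the same for the moment, N m; "finger_gap": finger opening in m; "finger_force": force on a finger pad.
Only numpy, scipy, OpenCV 4.12 (cv2) and the standard library are available. Lean on these libraries where they do the work, as an engineer would, in place of code of your own. Each camera call takes 0.05 s, during which the arm holds its last target. There are 200 camera calls.

## Working session

There is one attempt and no reset: what is moved stays moved. The work goes in short steps, Python scripts to look and compute and a tool call to move; the robot and the scene stay as the last step left them, time stands still between calls to the robot, and variables do not carry over. Pictures are saved under pics/ and viewed, at most 10 in all, crops included, and the job is handed in when it is done.

Besides the shell and the picture viewer there is one more tool, called after "Call:" by a JSON object that holds its "op" and its "data". drive_tool: Moves the arm, as the interface text tells. Its arguments: {"type":"object","properties":{"rows":{"type":"array"},"grip_force":{"type":"number"}},"required":["rows"]}

```bash
mkdir -p pics; cat > h.py <<'E'
import numpy as np,cv2
from bench import *
def ray(cam,uv,z):
    p=camera_params(cam);R=np.array(p["R"]);t=np.array(p["t"])
    d=R.T@np.array([(uv[0]-p["cx"])/p["fx"],(uv[1]-p["cy"])/p["fy"],1]);c=-R.T@t
    return c+d*(z-c[2])/d[2]
def proj(cam,X):
    p=camera_params(cam);x=np.array(p["R"])@np.array(X)+np.array(p["t"])
    return [p["fx"]*x[0]/x[2]+p["cx"],p["fy"]*x[1]/x[2]+p["cy"]]
E
python3 - <<'E'
from h import *
for c in("top","side"):
    cv2.imwrite(f"pics/{c}0.png",snapshot(c))
    p=camera_params(c);print(c,-np.array(p["R"]).T@np.array(p["t"]))
for q in["bottle","pad","valve_a","lever_a_grip","can","stick","spool","tray"]:
    for d in landmark_of(q,"top"):
        z={"lever_a_grip":.046}.get(q,0)
        print(q,round(d["confidence"],2),np.round(d["at"]),np.round(ray("top",d["at"],z),3))
s=sense();print(s["time_s"],s["eef_pos"],s["tcp_rot"])
E
```

```text
top [ 0.47809839 -0.09017964  1.22833852]
side [ 0.1834787  -1.03272042  0.75856132]
bottle 0.6 [226. 285.] [0.459 0.159 0.   ]
bottle 0.33 [171. 270.] [0.489 0.285 0.   ]
pad 0.78 [318. 219.] [ 0.612 -0.046  0.   ]
valve_a 0.84 [439. 248.] [ 0.552 -0.318  0.   ]
valve_a 0.83 [172. 228.] [0.583 0.285 0.   ]
valve_a 0.83 [511. 339.] [ 0.353 -0.478  0.   ]
valve_a 0.81 [434. 144.] [ 0.79  -0.304  0.   ]
valve_a 0.78 [532. 201.] [ 0.663 -0.526  0.   ]
lever_a_grip 0.63 [172. 271.] [0.487 0.268 0.046]
can 0.75 [368. 198.] [ 0.661 -0.157  0.   ]
stick 0.72 [415. 292.] [ 0.453 -0.266  0.   ]
spool 0.6 [233. 147.] [0.773 0.155 0.   ]
tray 0.76 [314. 140.] [ 0.793 -0.031  0.   ]
0.5 [0.29132634 0.58102407 0.2502064 ] [-1.25890226e-05  2.30298566e-01  9.73120017e-01 -5.80750705e-05]
```

View pics/top0.png

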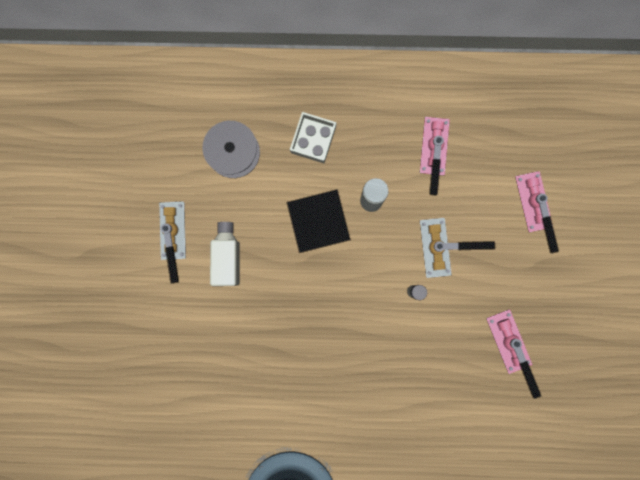

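View pics/side0.png

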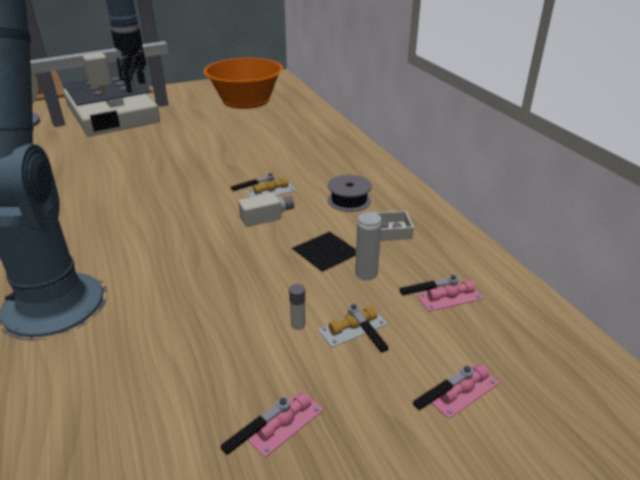

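The top picture shows the bottle lying at (225,255) with its cap towards +x, the pad at (318,220), the can at (374,193) and the stick at (419,292). There are two brass valves: one at (172,228) with its lever along the pipe, so open (valve_a), and one at (437,247) with its lever across, so shut (valve_b). The valves at (434,144), (532,201) and (511,339) are pink look-alikes, so I leave them alone.

```bash
python3 - <<'E'
from h import *
im=snapshot("top")
for q in["bottle","pad"]:
  for d in silhouettes(q,"top")[:2]:
    print(q,d["confidence"],d["box"])
    if d["confidence"]<.5: continue
    ys,xs=np.nonzero(d["pixels"]); z={"bottle":.03,"pad":.004}[q]
    P=np.array([ray("top",(x,y),z)[:2] for x,y in zip(xs,ys)])
    c=cv2.minAreaRect((P*1000).astype(np.float32));print(c,cv2.boxPoints(c).round())
    if q=="bottle":
        m=P.mean(0);u,s,v=np.linalg.svd(P-m);a=v[0]*np.sign(v[0][0]);t=(P-m)@a
        print("axis deg",np.degrees(np.arctan2(a[1],a[0])),m,"ends",m+a*t.min(),m+a*t.max(),np.ptp(t))
g=im[185:330,140:520]
cv2.imwrite("pics/crop1.png",cv2.resize(g,None,fx=2.1,fy=2.1,interpolation=cv2.INTER_CUBIC))
E
```

```text
bottle 0.79 [207.0, 220.8, 32.2, 65.5]
((526.9808349609375, 156.8291015625), (140.978759765625, 66.15577697753906), 2.2326107025146484) [[455. 187.]
 [458. 121.]
 [599. 127.]
 [596. 193.]]
axis deg 1.9811494719598262 [0.52052422 0.15752476] ends [0.45645379 0.15530848] [0.59732829 0.16018152] 0.14095876584880623
pad 0.76 [286.2, 186.4, 62.1, 67.6]
((606.972900390625, -44.23851776123047), (124.12745666503906, 123.7790756225586), 15.854532241821289) [[ 530.   -2.]
 [ 564. -121.]
 [ 684.  -87.]
 [ 650.   32.]]
```

View pics/crop1.png

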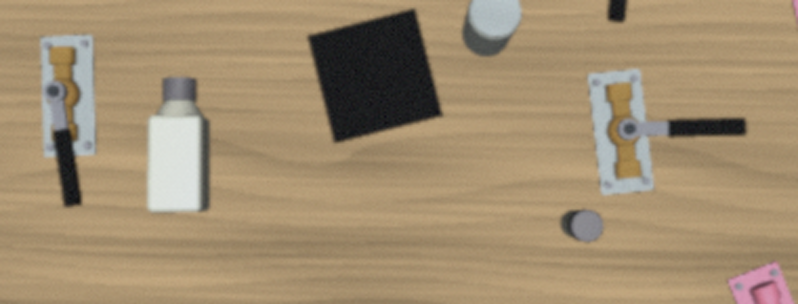

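The crop confirms it: brass valve_a is at crop (66,92) with its lever along the pipe, and brass valve_b at (625,129) with its lever across. Both have grey plates, not pink. The bottle's cap is at crop (179,90).

```bash
python3 - <<'E'
from h import *
f=lambda x,y,z:print((x,y,z),ray("top",(140+x/2.1,185+y/2.1),z).round(4))
print("cap L,R,top,base");f(163,90,.028);f(196,90,.028);f(179.5,78,.028);f(179.5,101,.028)
print("body corners top");f(148,116,.056);f(203,116,.056);f(148,211,.056);f(207,211,.056)
print("valve a pivot, lever end, collar");f(53,92,.055);f(72,206,.046);f(60,132,.046)
print("plate a");[f(*p,.004) for p in((41,37),(91,36),(94,154),(45,155))]
print("valve b pivot, end");f(628,128,.055);f(746,127,.046)
print("plate b");[f(*p,.004) for p in((588,74),(638,70),(653,187),(603,194))]
print("pad");[f(*p,.004) for p in((309,37),(414,10),(442,115),(335,141))]
print("stick top, can top");f(585,226,.095);f(495,16,.15)
E
```

```text
cap L,R,top,base
(163, 90, 0.028) [0.584  0.1757 0.028 ]
(196, 90, 0.028) [0.5847 0.1409 0.028 ]
(179.5, 78, 0.028) [0.5971 0.1587 0.028 ]
(179.5, 101, 0.028) [0.5728 0.1579 0.028 ]
body corners top
(148, 116, 0.056) [0.5544 0.1839 0.056 ]
(203, 116, 0.056) [0.5556 0.1273 0.056 ]
(148, 211, 0.056) [0.4572 0.1802 0.056 ]
(207, 211, 0.056) [0.4586 0.1198 0.056 ]
valve a pivot, lever end, collar
(53, 92, 0.055) [0.5771 0.2834 0.055 ]
(72, 206, 0.046) [0.4604 0.2612 0.046 ]
(60, 132, 0.046) [0.5364 0.2771 0.046 ]
plate a
(41, 37, 0.004) [0.6407 0.3153 0.004 ]
(91, 36, 0.004) [0.6429 0.2611 0.004 ]
(94, 154, 0.004) [0.5157 0.2525 0.004 ]
(45, 155, 0.004) [0.5135 0.3052 0.004 ]
valve b pivot, end
(628, 128, 0.055) [ 0.553  -0.3078  0.055 ]
(746, 127, 0.046) [ 0.5573 -0.4303  0.046 ]
plate b
(588, 74, 0.004) [ 0.6131 -0.2741  0.004 ]
(638, 70, 0.004) [ 0.6186 -0.3274  0.004 ]
(653, 187, 0.004) [ 0.4941 -0.3442  0.004 ]
(603, 194, 0.004) [ 0.4855 -0.2914  0.004 ]
pad
(309, 37, 0.004) [0.6467 0.0257 0.004 ]
(414, 10, 0.004) [ 0.6784 -0.0866  0.004 ]
(442, 115, 0.004) [ 0.5658 -0.119   0.004 ]
(335, 141, 0.004) [ 0.5354 -0.0053  0.004 ]
stick top, can top
(585, 226, 0.095) [ 0.4532 -0.2591  0.095 ]
(495, 16, 0.15) [ 0.6503 -0.1638  0.15  ]
```

Call:
{"op": "drive_tool", "data": {"rows": [[[21,-30,0,3.6,0],[21,-30,0,3.6,0],[21,-30,0,3.6,0],[21,-30,0,3.6,0],[21,-30,0,3.6,0],[21,-30,0,3.6,0],[21,-30,0,3.6,0],[21,-30,0,3.4,0]]], "grip_force": 20}}

```text
time_s: 1.32
eef_pos: [0.4602, 0.3395, 0.2506]
tcp_rot: [0.0, -0.019, 1.0, 0.0]
contact_force: [0.7, 0.4, -0.3]
finger_gap: 0.0853
finger_force: 0.0
```

Call:
{"op": "drive_tool", "data": {"rows": [[[22,-30,-10,0,0],[22,-30,-20,0,0],[22,-30,-20,0,0],[22,-30,-20,0,0],[21,-30,-20,0,0],[20,-33,-20,0,0],[0,0,0,0,0],[0,0,0,0,0]]]}}

```text
time_s: 1.98
eef_pos: [0.587, 0.1558, 0.1403]
tcp_rot: [-0.001, -0.014, 1.0, -0.002]
contact_force: [-0.6, -0.2, 0.7]
finger_gap: 0.0855
finger_force: 0.0
```

```bash
python3 - <<'E'
from h import *
s=sense();print(s["time_s"],s["eef_pos"],s["tcp_rot"],s["contact_force"],s["finger_gap"])
cv2.imwrite("pics/w1.png",snapshot("wrist"))
print(proj("wrist",[.588,.158,.028]),proj("wrist",[.597,.158,.028]),proj("wrist",[.457,.153,.028]))
E
```

```text
1.9833 [0.58695365 0.15581789 0.14026082] [-0.00128609 -0.01353865  0.99990629 -0.00157197] [-0.57640019 -0.23411841  0.69003627] 0.08547366171621594
[np.float64(313.11630100231196), np.float64(237.6400414893957)] [np.float64(312.71228556417645), np.float64(250.59893139009242)] [np.float64(310.982381117657), np.float64(8.57329610491152)]
```

View pics/w1.png

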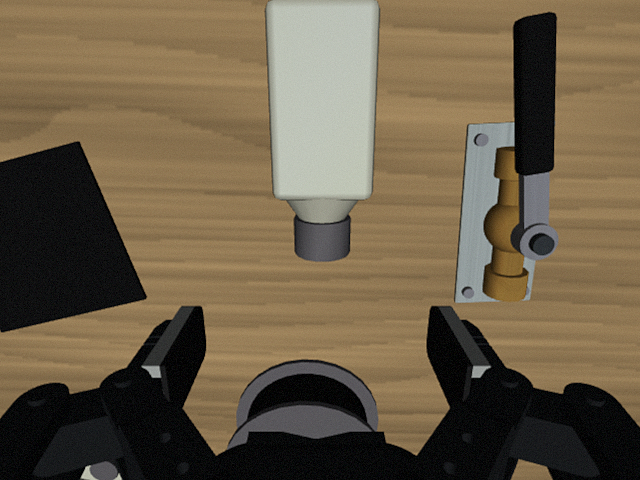

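The wrist picture shows the cap end at (322,258), about 6 mm to +y and 5 mm to +x of my estimate. The bottle's axis is parallel to the tool. I'll correct, go down and grip the cap.

Call:
{"op": "drive_tool", "data": {"rows": [[[5,6,-15,0,0],[0,0,-25,0,0],[0,0,-25,0,0],[0,0,-25,0,0],[0,0,-18,0,0],[0,0,0,0,0],[0,0,0,0,130],[0,0,0,0,200]]]}}

```text
time_s: 2.7
eef_pos: [0.5926, 0.1687, 0.0357]
tcp_rot: [0.001, -0.018, 1.0, 0.001]
contact_force: [1.1, -0.3, 0.4]
finger_gap: 0.0638
finger_force: 0.0
```

Call:
{"op": "drive_tool", "data": {"rows": [[[0,0,0,0,255],[0,0,0,0,255],[0,0,0,0,255],[0,0,0,0,255],[0,0,0,0,255],[0,0,0,0,255]]]}}

```text
time_s: 3.2
eef_pos: [0.5936, 0.1668, 0.0358]
tcp_rot: [0.002, -0.017, 1.0, 0.0]
contact_force: [0.3, -0.2, 6.2]
finger_gap: 0.0352
finger_force: 19.6
```

Call:
{"op": "drive_tool", "data": {"rows": [[[-4,0,11,0,255],[-4,0,11,0,255],[-4,0,11,0,255],[-7,0,10,0,255],[-7,0,10,0,255],[-7,0,9,0,255],[-13,0,12,0,255],[-14,0,11,0,255]]]}}

```text
time_s: 3.87
eef_pos: [0.5306, 0.1665, 0.1198]
tcp_rot: [-0.0, -0.017, 1.0, -0.0]
contact_force: [-0.1, -0.4, -2.3]
finger_gap: 0.0351
finger_force: 20.9
```

```bash
python3 - <<'E'
from h import *
s=sense();print(s["time_s"],s["eef_pos"],s["contact_force"],s["wrist_torque"],s["finger_gap"])
g=snapshot("side")[110:280,190:400]
cv2.imwrite("pics/s1.png",cv2.resize(g,None,fx=3,fy=3))
E
```

```text
3.8667 [0.53063727 0.16650246 0.11981603] [-0.14174581 -0.44855335 -2.29645361] [-0.09016222 -0.16135255 -0.00821096] 0.035069780134640995
```

View pics/s1.png

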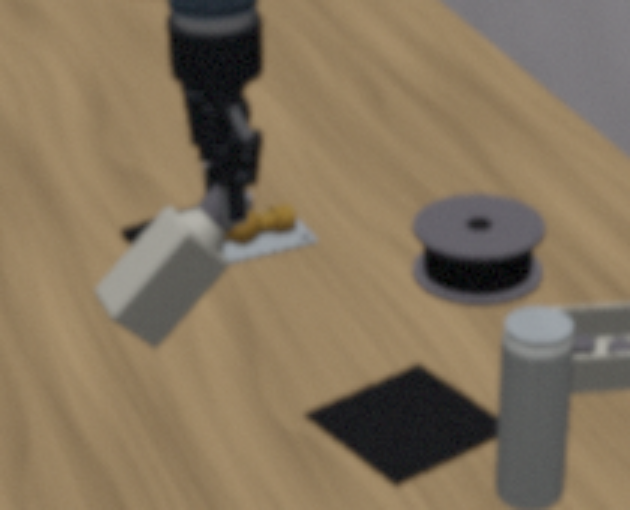

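The bottle pivots in the grip and hangs at about 45 degrees. I'll carry it over the rubber pad and finish tilting it there, against its lower bottom edge.

Call:
{"op": "drive_tool", "data": {"rows": [[[0,0,20,0,255],[8,-10,20,0,255],[16,-20,0,0,255],[22,-26,0,0,255],[22,-26,0,0,255],[22,-26,0,0,255],[22,-26,0,0,255],[22,-26,0,0,255]]]}}

```text
time_s: 4.58
eef_pos: [0.6653, 0.006, 0.1584]
tcp_rot: [-0.001, -0.017, 1.0, 0.0]
contact_force: [1.0, 0.9, -3.2]
finger_gap: 0.0351
finger_force: 20.3
```

Call:
{"op": "drive_tool", "data": {"rows": [[[22,-26,0,0,255],[16,-18,0,0,255],[6,-8,0,0,255],[0,0,0,0,255],[0,0,0,0,255]]]}}

```text
time_s: 5.0
eef_pos: [0.7083, -0.0446, 0.1581]
tcp_rot: [-0.001, -0.017, 1.0, 0.001]
contact_force: [-0.3, -0.0, -2.8]
finger_gap: 0.0354
finger_force: 20.3
```

```bash
python3 - <<'E'
from h import *
s=sense();print(s["time_s"],s["eef_pos"],s["contact_force"],s["wrist_torque"],s["finger_gap"])
g=snapshot("side")[130:300,240:450]
cv2.imwrite("pics/s2.png",cv2.resize(g,None,fx=3,fy=3))
E
```

```text
5.0 [ 0.70833133 -0.04455839  0.15807043] [-0.3205463  -0.00500945 -2.79300822] [ 0.08773567  0.08216746 -0.02083361] 0.035404420981981925
```

View pics/s2.png

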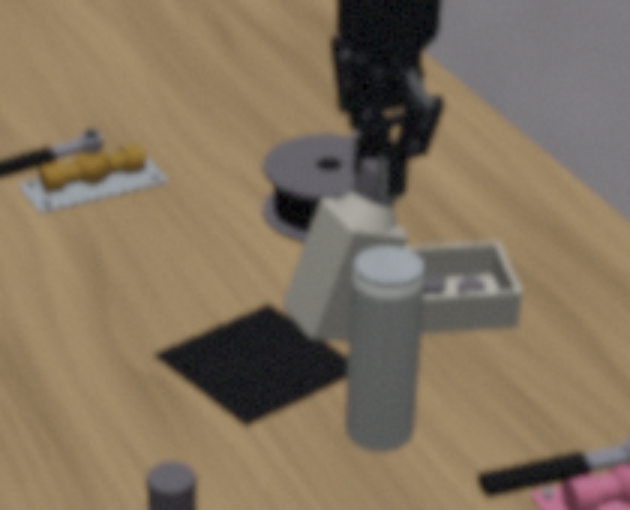

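Now the bottle hangs only about 20 degrees off upright, just above the pad's far side. I'll lower it until its edge touches.

Call:
{"op": "drive_tool", "data": {"rows": [[[-12,0,0,0,255],[-16,0,0,0,255],[-16,0,0,0,255],[-10,0,-4,0,255],[0,0,-6,0,255],[0,0,-5,0,255],[0,0,-4,0,255],[0,0,0,0,255]]]}}

```text
time_s: 5.72
eef_pos: [0.6621, -0.0426, 0.1465]
tcp_rot: [0.008, -0.019, 1.0, 0.001]
contact_force: [1.8, 0.8, 12.3]
finger_gap: 0.0353
finger_force: 23.0
```

Call:
{"op": "drive_tool", "data": {"rows": [[[0,0,6,0,255],[0,0,0,0,255]]]}}

```text
time_s: 5.88
eef_pos: [0.6569, -0.0431, 0.1476]
tcp_rot: [0.001, -0.019, 1.0, 0.001]
contact_force: [0.2, -0.5, -1.5]
finger_gap: 0.0349
finger_force: 21.7
```

```bash
python3 - <<'E'
from h import *
s=sense();print(s["time_s"],s["eef_pos"],s["contact_force"],s["wrist_torque"],s["finger_gap"])
g=snapshot("side")[130:300,240:450];t=snapshot("top")[130:290,240:440]
cv2.imwrite("pics/s3.png",np.hstack([cv2.resize(g,(480,389)),cv2.resize(t,(320,256))[:256].repeat(1,0) if 0 else cv2.copyMakeBorder(cv2.resize(t,(320,256)),0,133,0,0,0)]))
E
```

```text
5.8833 [ 0.65686096 -0.04310953  0.14764605] [ 0.20100698 -0.45100563 -1.46486496] [ 0.03211121 -0.06888415 -0.00281591] 0.03487219231641233
```

View pics/s3.png

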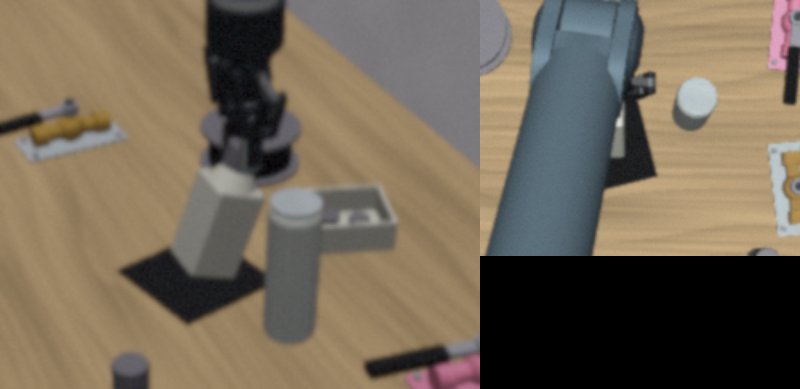

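Call:
{"op": "drive_tool", "data": {"rows": [[[-6,0,-2,0,255],[-6,0,0,0,255],[-6,0,0,0,255],[-6,0,0,0,255],[-6,0,0,0,255],[-5,0,0,0,255],[0,0,0,0,255]]]}}

```text
time_s: 6.57
eef_pos: [0.6215, -0.0444, 0.146]
tcp_rot: [0.002, -0.017, 1.0, 0.001]
contact_force: [-0.2, 1.6, 8.4]
finger_gap: 0.0351
finger_force: 24.1
```

```bash
python3 - <<'E'
from h import *
s=sense();print(s["time_s"],s["eef_pos"],s["contact_force"],s["wrist_torque"],s["finger_gap"])
g=snapshot("side")[150:290,250:400]
cv2.imwrite("pics/s4.png",cv2.resize(g,None,fx=4,fy=4))
E
```

```text
6.5667 [ 0.62153463 -0.04444815  0.14602217] [-0.18299762  1.55535648  8.39353695] [ 0.25996155 -0.13682162 -0.0277026 ] 0.035089560936041285
```

View pics/s4.png

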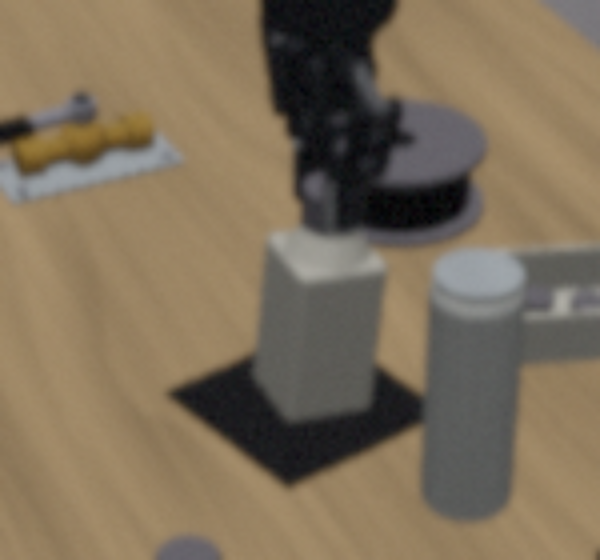

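It's almost upright on the pad. A few more millimetres towards -x, then ease off and release.

Call:
{"op": "drive_tool", "data": {"rows": [[[-4,0,0,0,255],[-4,0,0,0,255],[-4,0,0,0,255],[0,0,1,0,255],[0,0,1,0,255],[0,0,0,0,255]]]}}

```text
time_s: 7.12
eef_pos: [0.6067, -0.0455, 0.1444]
tcp_rot: [-0.002, -0.017, 1.0, -0.0]
contact_force: [-0.8, 0.1, -2.5]
finger_gap: 0.0349
finger_force: 23.6
```

```bash
python3 - <<'E'
from h import *
s=sense();print(s["time_s"],s["eef_pos"],s["contact_force"],s["wrist_torque"],s["finger_gap"])
snapshot("side");d=silhouettes("bottle","side")[0];print(d["confidence"],d["box"])
c=np.array([[sx*.028,sy*.028,z] for sx in(-1,1) for sy in (-1,1) for z in (.004,.104)])
for x in(.595,.603,.611,.62):
    P=np.array([proj("side",[x,-.045,0]+k) for k in c]);print(x,P.min(0).round(1),P.max(0).round(1))
ys,xs=np.nonzero(d["pixels"])
for r in range(int(ys.min())+8,ys.max(),8):print(r,xs[ys==r].min(),xs[ys==r].max())
print(P.round(1).tolist())
E
```

```text
7.1167 [ 0.60668083 -0.04549741  0.14435347] [-0.78653234  0.14008901 -2.52499275] [0.11448987 0.01377261 0.00215271] 0.03490723837966971
0.6 [314.8, 194.8, 27.6, 61.0]
0.595 [304.5 206. ] [336.6 259. ]
0.603 [307.8 205.3] [339.9 258.2]
0.611 [311.  204.6] [343.1 257.5]
0.62 [314.6 203.9] [346.7 256.6]
204 320 324
212 312 337
220 311 342
228 311 341
236 312 341
244 312 340
252 317 339
[[323.9, 256.6], [324.0, 220.5], [314.9, 244.1], [314.6, 208.6], [345.6, 251.3], [346.7, 215.4], [336.0, 239.1], [336.7, 203.9]]
```

Call:
{"op": "drive_tool", "data": {"rows": [[[0,0,-2,0,255],[0,0,-1,0,255],[0,0,0,0,255],[0,0,0,0,255]]]}}

```text
time_s: 7.55
eef_pos: [0.6091, -0.0456, 0.1445]
tcp_rot: [0.0, -0.017, 1.0, 0.0]
contact_force: [-3.1, 0.8, 5.6]
finger_gap: 0.0352
finger_force: 24.3
```

Contact at 5.6 N, so it's seated. Release.

Call:
{"op": "drive_tool", "data": {"rows": [[[0,0,1,0,130],[0,0,0,0,110],[0,0,0,0,90],[0,0,0,0,80],[0,0,0,0,60],[0,0,0,0,60],[0,0,0,0,60],[0,0,0,0,60]]]}}

```text
time_s: 8.22
eef_pos: [0.6086, -0.0453, 0.1438]
tcp_rot: [-0.0, -0.017, 1.0, -0.0]
contact_force: [-0.2, -0.6, -0.3]
finger_gap: 0.0653
finger_force: 0.0
```

Call:
{"op": "drive_tool", "data": {"rows": [[[0,0,15,0,60],[0,0,25,0,60],[0,0,30,0,60],[0,0,30,0,60],[-35,0,0,0,60],[-40,0,0,0,60],[-40,0,0,0,60],[-30,10,0,0,60]]]}}

```text
time_s: 8.88
eef_pos: [0.4605, -0.0376, 0.2436]
tcp_rot: [-0.001, -0.015, 1.0, -0.0]
contact_force: [-0.4, -1.3, 0.1]
finger_gap: 0.0652
finger_force: 0.0
```

```bash
python3 - <<'E'
from h import *
s=sense();print(s["time_s"],s["eef_pos"],s["tcp_rot"],s["contact_force"],s["finger_gap"])
g=snapshot("side")[150:290,240:400];t=snapshot("top")[150:290,240:400];snapshot("side");snapshot("top")
for cam in("side","top"):
  for d in silhouettes("bottle",cam)[:1]: print(cam,d["confidence"],d["box"])
  for d in landmark_of("bottle",cam)[:2]: print(d["confidence"],ray(cam,d["at"],.004))
cv2.imwrite("pics/s5.png",np.hstack([cv2.resize(g,(400,350)),cv2.resize(t,(400,350))]))
E
```

```text
8.8833 [ 0.46048347 -0.03764512  0.24364264] [-8.26955349e-04 -1.52381273e-02  9.99883462e-01 -4.22330115e-04] [-0.35500567 -1.32650236  0.075389  ] 0.06520562594572901
side 0.21 [350.9, 304.0, 39.5, 48.0]
0.96 [ 0.60679031 -0.05096463  0.004     ]
top 0.67 [299.3, 200.3, 33.7, 30.4]
0.98 [ 0.61429256 -0.03857345  0.004     ]
```

View pics/s5.png

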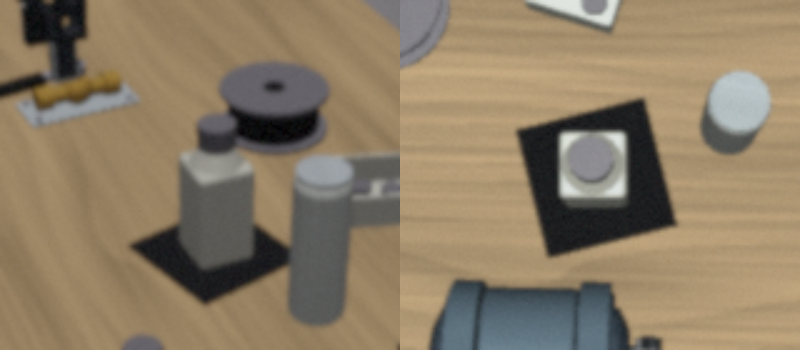

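The last picture shows the bottle upright at the centre of the pad, released, with the bystanders untouched. Next is lever_a: closed fingers come down on its +y side.

Call:
{"op": "drive_tool", "data": {"rows": [[[2,20,0,0,255],[2,36,0,0,255],[3,40,0,0,255],[3,40,0,0,255],[3,40,0,0,255],[3,40,0,0,255],[3,40,0,0,255],[1,40,0,0,255]]]}}

```text
time_s: 9.95
eef_pos: [0.485, 0.263, 0.2438]
tcp_rot: [0.0, -0.017, 1.0, 0.0]
contact_force: [0.3, 0.2, -0.6]
finger_gap: -0.0003
finger_force: 0.0
```

Call:
{"op": "drive_tool", "data": {"rows": [[[0,30,0,0,255],[0,16,0,0,255],[0,0,-38,0,255],[0,0,-38,0,255],[0,0,-40,0,255],[0,0,-38,0,255],[0,0,-36,0,255],[0,0,0,0,255]]]}}

```text
time_s: 10.62
eef_pos: [0.4786, 0.3013, 0.0457]
tcp_rot: [-0.007, -0.017, 1.0, -0.005]
contact_force: [-2.3, -1.9, -0.6]
finger_gap: -0.0
finger_force: 0.0
```

```bash
python3 - <<'E'
from h import *
s=sense();p=s["eef_pos"];print(s["time_s"],p,s["tcp_rot"],s["contact_force"],s["finger_gap"])
P=np.array([.577,.2836])
for a,d in((190.8,22),(205,22),(220,22),(235,22),(250,19),(262,16),(274,14),(280,14)):
    a=np.radians(a);q=P+.09*np.array([np.cos(a),np.sin(a)])-d/1000*np.array([-np.sin(a),np.cos(a)]);print(q.round(3),((q-p[:2])*1000).round());p=q
E
```

```text
10.6167 [0.47860832 0.30132485 0.04566524] [-0.00676817 -0.01654561  0.99982575 -0.00537538] [-2.30003157 -1.93371625 -0.58977989] -3.916501448314937e-05
[0.484 0.288] [  6. -13.]
[0.486 0.266] [  2. -23.]
[0.494 0.243] [  8. -23.]
[0.507 0.222] [ 13. -20.]
[0.528 0.206] [ 21. -17.]
[0.549 0.197] [20. -9.]
[0.569 0.193] [21. -4.]
[0.579 0.193] [10. -0.]
```

Call:
{"op": "drive_tool", "data": {"rows": [[[4,-13,6,0,255],[2,-12,0,0,255],[1,-12,0,0,255],[4,-12,0,0,255],[4,-11,0,0,255],[6,-10,0,0,255],[7,-10,0,0,255],[10,-9,0,0,255]]]}}

```text
time_s: 11.28
eef_pos: [0.523, 0.2199, 0.0637]
tcp_rot: [0.002, -0.018, 1.0, 0.003]
contact_force: [-1.9, 5.1, 0.2]
finger_gap: 0.0001
finger_force: 2.5
```

Call:
{"op": "drive_tool", "data": {"rows": [[[11,-8,0,0,255],[10,-5,0,0,255],[10,-4,0,0,255],[10,-2,0,0,255],[11,-2,0,0,255],[8,0,0,0,255],[5,0,0,0,255],[0,0,0,0,255]]]}}

```text
time_s: 11.95
eef_pos: [0.5671, 0.1968, 0.0596]
tcp_rot: [-0.022, -0.019, 1.0, -0.003]
contact_force: [-35.1, -0.7, 27.4]
finger_gap: 0.0
finger_force: 18.0
```

```bash
python3 - <<'E'
from h import *
s=sense();p=s["eef_pos"];print(s["time_s"],p,s["tcp_rot"],s["contact_force"])
E
```

```text
11.95 [0.56705869 0.19677268 0.05956422] [-0.02195119 -0.01862367  0.99958201 -0.00266808] [-35.10445698  -0.67613641  27.44394059]
```

Call:
{"op": "drive_tool", "data": {"rows": [[[-15,0,0,0,255],[-15,0,0,0,255],[0,0,35,0,255],[0,0,40,0,255],[0,0,40,0,255],[0,-10,40,0,255],[0,-30,35,0,255],[0,-40,0,0,255]]]}}

```text
time_s: 12.62
eef_pos: [0.5627, 0.1227, 0.2588]
tcp_rot: [0.011, -0.02, 1.0, 0.004]
contact_force: [1.4, -0.3, 0.3]
finger_gap: 0.0
finger_force: 0.0
```

Call:
{"op": "drive_tool", "data": {"rows": [[[5,-40,0,0,255],[5,-40,0,0,255],[5,-40,0,0,255],[5,-40,0,0,255],[5,-40,0,0,255],[5,-40,0,0,255],[5,-40,0,0,255],[5,-40,0,0,255]]]}}

```text
time_s: 13.28
eef_pos: [0.596, -0.2058, 0.2499]
tcp_rot: [0.002, -0.016, 1.0, -0.001]
contact_force: [1.4, -0.4, -0.0]
finger_gap: 0.0001
finger_force: 0.0
```

```bash
python3 - <<'E'
from h import *
s=sense();p=s["eef_pos"];print(s["time_s"],p,s["tcp_rot"],s["contact_force"])
t=snapshot("top")
for d in landmark_of("lever_a_grip","top"):print(d["confidence"],ray("top",d["at"],.046))
g=t[190:300,130:260]
# dark sleeve pixels near valve a
m=(g.max(2)<50).astype(np.uint8);n,l,st,c=cv2.connectedComponentsWithStats(m)
for i in range(1,n):
    if st[i,4]>60:
        ys,xs=np.nonzero(l==i);r=cv2.minAreaRect(np.array([ray("top",(x+130,y+190),.048)[:2]*1000 for x,y in zip(xs,ys)],np.float32));print(st[i],r)
a=cv2.resize(g,(390,330));b=cv2.resize(t[190:300,400:530],(390,330))
cv2.imwrite("pics/v.png",np.hstack([a,b]))
E
```

```text
13.2833 [ 0.59595254 -0.20576381  0.24989856] [ 0.0021468  -0.01576131  0.99987256 -0.00135234] [ 1.40413168 -0.3820622  -0.00917988]
0.94 [0.5818436  0.19316912 0.046     ]
[ 56  33  35   8 212] ((584.6060180664062, 203.33726501464844), (13.54729175567627, 74.4236068725586), 4.100668907165527)
```

Lever_a's sleeve now lies at 4.1°, parallel to the valve's own y axis (plate at about 4.2°), so it is fully shut. Next is lever_b.

Call:
{"op": "drive_tool", "data": {"rows": [[[0,-38,0,0,255],[0,-38,0,0,255],[0,-38,0,0,255],[0,-38,0,0,255],[0,-30,0,0,255],[0,-9,0,0,255],[0,0,-38,0,255],[0,0,-38,0,255]]]}}

```text
time_s: 14.05
eef_pos: [0.5976, -0.3975, 0.1767]
tcp_rot: [0.005, -0.015, 1.0, -0.004]
contact_force: [0.7, -0.2, -1.3]
finger_gap: -0.0
finger_force: 0.0
```

Call:
{"op": "drive_tool", "data": {"rows": [[[0,0,-38,0,255],[0,0,-38,0,255],[0,0,-30,0,255],[0,0,-14,0,255],[0,0,0,0,255]]]}}

```text
time_s: 14.47
eef_pos: [0.5935, -0.3903, 0.0474]
tcp_rot: [-0.003, -0.017, 1.0, 0.002]
contact_force: [-0.3, -0.2, -1.0]
finger_gap: 0.0
finger_force: 0.0
```

```bash
python3 - <<'E'
from h import *
s=sense();p=s["eef_pos"];print(s["time_s"],p,s["tcp_rot"],s["contact_force"])
P=np.array([.553,-.308])
for a,d in((-88,21),(-101,22),(-115,22),(-129,22),(-143,21),(-157,19),(-172,16),(-177,14)):
    a=np.radians(a);q=P+.09*np.array([np.cos(a),np.sin(a)])+d/1000*np.array([-np.sin(a),np.cos(a)]);print(q.round(3),((q-p[:2])*1000).round());p=q
E
```

```text
14.4667 [ 0.59349465 -0.39026422  0.04743006] [-0.0030782  -0.0169519   0.99985014  0.00168765] [-0.29041718 -0.23807325 -1.0201588 ]
[ 0.577 -0.397] [-16.  -7.]
[ 0.557 -0.401] [-20.  -3.]
[ 0.535 -0.399] [-23.   2.]
[ 0.513 -0.392] [-21.   7.]
[ 0.494 -0.379] [-20.  13.]
[ 0.478 -0.361] [-16.  18.]
[ 0.466 -0.336] [-11.  24.]
[ 0.464 -0.327] [-2. 10.]
```

Call:
{"op": "drive_tool", "data": {"rows": [[[-16,-6,2,0,255],[-10,-2,0,0,255],[-10,-1,0,0,255],[-12,1,0,0,255],[-11,1,0,0,255],[-11,3,0,0,255],[-10,4,0,0,255],[-10,6,0,0,255]]]}}

```text
time_s: 15.13
eef_pos: [0.511, -0.3875, 0.0568]
tcp_rot: [0.006, -0.017, 1.0, -0.003]
contact_force: [5.4, -1.1, 0.7]
finger_gap: 0.0001
finger_force: 2.5
```

Call:
{"op": "drive_tool", "data": {"rows": [[[-10,7,0,0,255],[-8,9,0,0,255],[-8,9,0,0,255],[-6,10,0,0,255],[-5,10,0,0,255],[-2,8,0,0,255],[0,6,0,0,255],[0,0,0,0,255]]]}}

```text
time_s: 15.8
eef_pos: [0.4715, -0.3411, 0.0581]
tcp_rot: [0.008, -0.015, 1.0, -0.013]
contact_force: [5.8, -18.3, -7.9]
finger_gap: -0.0001
finger_force: 9.2
```

```bash
python3 - <<'E'
from h import *
s=sense();p=s["eef_pos"];print(s["time_s"],p,s["tcp_rot"],s["contact_force"])
E
```

```text
15.8 [ 0.4714648  -0.34114447  0.05807011] [ 0.00843074 -0.01470412  0.99977036 -0.01311293] [  5.82106331 -18.2898798   -7.85927915]
```

Call:
{"op": "drive_tool", "data": {"rows": [[[0,-15,0,0,255],[0,-20,0,0,255],[0,0,35,0,255],[0,0,40,0,255],[0,0,40,0,255],[0,-40,40,0,255],[0,-40,30,0,255],[0,-40,0,0,255]]]}}

```text
time_s: 16.47
eef_pos: [0.4708, -0.4667, 0.2319]
tcp_rot: [0.006, -0.019, 1.0, -0.004]
contact_force: [1.6, -0.6, 1.3]
finger_gap: -0.0002
finger_force: 0.0
```

```bash
python3 - <<'E'
from h import *
t=snapshot("top")
for q in("lever_b_grip","bottle","can","stick","spool","tray"):
  for d in landmark_of(q,"top")[:2]:print(q,d["confidence"],ray("top",d["at"],.046 if "lev" in q else 0).round(3))
for x0,y0,x1,y1 in((130,190,260,300),(400,200,480,320)):
  g=t[y0:y1,x0:x1]
  n,l,st,c=cv2.connectedComponentsWithStats((g.max(2)<50).astype(np.uint8))
  for i in range(1,n):
    if st[i,4]>60:
        ys,xs=np.nonzero(l==i);print(st[i],cv2.minAreaRect(np.array([ray("top",(x+x0,y+y0),.048)[:2]*1000 for x,y in zip(xs,ys)],np.float32)))
cv2.imwrite("pics/end.png",cv2.resize(t[110:330,140:480],None,fx=2.2,fy=2.2))
print(sense()["time_s"],sense()["contact_force"])
E
```

```text
lever_b_grip 0.82 [ 0.568 -0.549  0.046]
lever_b_grip 0.77 [ 0.268 -0.505  0.046]
bottle 0.67 [ 0.618 -0.04   0.   ]
can 0.78 [ 0.667 -0.161  0.   ]
stick 0.47 [ 0.459 -0.263  0.   ]
spool 0.66 [0.764 0.158 0.   ]
tray 0.59 [ 0.79 -0.03  0.  ]
tray 0.17 [0.587 0.206 0.   ]
[ 56  33  35   8 220] ((584.8251953125, 203.34812927246094), (13.981154441833496, 74.56315612792969), 4.1079816818237305)
[ 38  66  11  35 230] ((474.1452331542969, -318.72998046875), (74.0234603881836, 14.378156661987305), 7.605782985687256)
16.8167 [ 0.97473484  0.7680064  -0.08988243]
```

View pics/end.png

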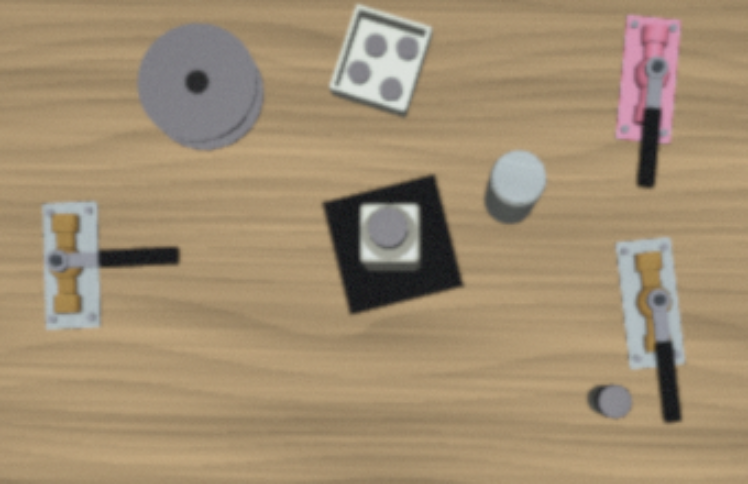

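The picture shows valve_a's lever across its pipe at (115,257) and valve_b's lever along its pipe at (668,380). Lever_b's sleeve is at 7.6° against a plate yaw of 7.7°. The bottle is upright on the pad at (390,235) and the bystanders are in place.

```bash
python3 -c "from bench import *;print(sign_off())"
```

```text
the job is handed in; nothing more can be done
None
```

I handed the job in at about 17 s of the 72 s allowed: the bottle stands released on the pad, valve_a is shut and valve_b is open, with nothing else visibly moved; the hand-in returned no verdict.

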